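# Seat the firebrick in the soldering frame

### The job

Get the soldering frame ready: first lift the round steel weight out of the frame's pocket and stand it upright in the round steel dish. Then slide the big firebrick, without lifting it, along the frame's ledge into the pocket, so that it drops in and lies flat and square on the pocket floor all round (press it down if a side hangs on the edge). Leave the square tin, the half brick, the flux bowl and the jar where they are.

Things in the scene. Friction and masses are not known exactly. Their poses are not given: they have to be found in the camera images.
- frame: Fixed low steel frame on a grey heat board, 310 x 150 mm. Origin at bench level under the pocket's centre; its x axis points from the ledge to the pocket, z up. The pocket is a recess x -57..57, y -50..50 mm, floor 12 mm above the bench; 8 mm walls on three sides rise to 30 mm above the bench, the fourth side (x = -57) is the edge of the ledge
- lip (a point): Middle of the ledge's edge over the pocket (frame x = -57 mm), 24 mm above the bench; axes as the frame's. The ledge is a flat plate from here back to frame x = -237 mm, 140 mm wide, 12 mm above the pocket floor. On it two guide strips, 6 mm high, widen from 100 mm apart at the lip to about 129 mm apart 48 mm behind it
- pocket (a point): Centre of the pocket floor, 12 mm above the bench; axes as the frame's
- brick: The big off-white firebrick, 110 mm (own x) by 96 mm (own y) by 30 mm thick, about 0.3 kg, lying flat on the ledge, its x axis roughly along the frame's. Origin at the centre of its underside, z up. Seated, its origin meets point pocket, with 2 mm of play all round, and its top stands 42 mm above the bench
- weight: Plain upright steel cylinder, 26 mm diameter, 40 mm tall, about 0.17 kg, standing in the pocket at the start. Origin at the centre of its underside, z along its axis, up
- dish: Loose round shallow steel dish, 134 mm across the rim, 18 mm high, flat inner floor 5 mm above its underside and about 116 mm across. Origin at the centre of its underside, z up
- tin: Square open steel tin, 115 x 115 x 28 mm; a bystander. Origin at the centre of its underside
- half_brick: Narrow off-white firebrick, 110 x 50 x 30 mm, on the bench; a bystander. Origin at the centre of its underside
- flux_bowl: Small white ceramic bowl, 68 mm wide, 30 mm high; a bystander. Origin at the centre of its underside
- jar: Brown glass jar with a steel cap, 52 mm diameter, 75 mm tall; a bystander. Origin at the centre of its underside

How it is judged:
By the outcome, as a careful person would: the job done as asked, in the order asked, and still so for the second after the job is handed in, with the robot touching nothing.
It also fails if it takes over 61 s, if anything falls off the work surface, if the arm or the gripper's body presses on something with over 40 N, if the wrist force passes 120 N, or if a joint passes its speed limit or range.

### The arm

A 6-joint arm with a two-finger parallel gripper is mounted at the origin on the work surface. World frame = base frame: x ahead of the robot, y to its left, z up, the work surface at z = 0. Lengths are in m, angles in rad, forces in N, time in s.
With the tool pointing down it reaches from about 0.375 to 0.75 m from the base axis. Payload 9 kg.
Tool frame: the origin (TCP) lies between the finger pads; the fingertips stand ctrl.tip_extent ahead of it and the grasp point (between the pads) lies 5 mm behind it (ctrl.tip_extent is the distance from the TCP to the fingertips, in m); z points along the fingers, y is the line along which they close (so a half turn about z gives the same grasp; the last joint's range is limited). The gripper opens to 85 mm and grips with 20 to 120 N. Pads are 22 mm wide; open, the fingers measure 114 mm over their backs; the gripper's body (76 mm by 85 mm) begins 54 mm behind the grasp point. The pads swing forward as they close: fully open they stand 13 mm farther back than shut.
Start: joints at [-1.546, 0.104, 0.097, 1.564, 0, 1.353], TCP at [0.144, -0.582, 0.245] pointing down, gripper open.
Joint ranges: [-2.99, 2.99], [-0.84, 1.86], [-1.1, 1.16], [-1.84, 2.11], [-1.51, 1.56], [-3.14, 3.14]. Speed limits (rad/s): [2.22, 2.22, 2.57, 3.14, 3.14, 3.14].

### API

Orientations are given as a unit quaternion [w, x, y, z].
In Python, from bench import ctrl gives the robot as it stands.
- The arm moves only by the tool drive_tool, never from a script. Its argument "rows" is a list of rows, each a list of 3 entries, a list of its own where there are three numbers: the shift along the tool's x, y, z as a fraction of full scale, then the turn, a rotation vector about the tool's x, y, z as a fraction of full scale, then the opening, from -1 (shut) to 1 (fully open). In form: [[[dx, dy, dz], [ax, ay, az], hand], ...]. A call has 1 to 20 rows; each row shifts and turns the commanded pose from where the row before left it, along the tool's axes as they then stand; what a row does not reach is not made up. Full scale, the value 1, is 0.15 m for a shift and 45 degrees for a turn. A row lasts 1/8 s, in which the tool goes at most 62.5 mm and 10.7 degrees, less where a joint would pass 70% of its speed; a pose out of reach is approached as far as the arm can. A call with a number of a shift or a turn outside -1 to 1 is refused whole. A call with a gripper value outside its range is refused whole. The fingers move at their own pace and stop on an object; the grip force is fixed at half the most. Time passes only in rows, so rows that do not move let the fingers close. It gives the time, the measured TCP pose, the force, the opening and the grip force at its end, in the units of the state.
- ctrl.sense(): the state, without advancing time (a new reading comes with each control period).
- ctrl.snapshot(name): name is "scene" or "top" or "wrist"; returns the picture (420x560x3 uint8, red, green, blue); there is no depth.
- ctrl.get_calibration(name): a dict with "intrinsics" (3x3 intrinsics, pixels), "position" and "orientation" of the camera in the world; the wrist camera has in their place "mount" (4x4, takes a point from camera to tool coordinates, whose origin is the TCP and whose axes are the flange's). Camera axes: x right, y down, z forward; pixel columns grow to the right and rows downward; lengths in m; the calibration is good to about 2 mm. A picture is of the moment at which its call begins: read the wrist's pose just before it. get_calibration takes no time and is no camera call.
- ctrl.sign_off(): hands the job in; it is judged then, once.
The state is a dict: "time": time; "qpos": joint angles; "joint_velocities": joint speeds; "joint_torque": joint torques, N m; "position": TCP position; "eef_rot": TCP orientation; "force": force on the tool from outside, world axes, zero at the start; "moment": the same for the moment, N m; "width": finger opening in m; "finger_force": force on a finger pad.
Only numpy, scipy, OpenCV 4.12 (cv2) and the standard library are available. Lean on these libraries where they do the work, as an engineer would, in place of code of your own. Each camera call takes 0.05 s, during which the arm holds its last target. There are 200 camera calls.

## Working session

There is one attempt and no reset: what is moved stays moved. The work goes in short steps, Python scripts to look and compute and a tool call to move; the robot and the scene stay as the last step left them, time stands still between calls to the robot, and variables do not carry over. Pictures are saved under pics/ and viewed, at most 10 in all, crops included, and the job is handed in when it is done.

Besides the shell and the picture viewer there is one more tool, called after "Request:" as a command line: name --argument value ..., lists and objects as JSON in quotes. drive_tool: Moves the arm, as the interface text tells. Its arguments: {"type":"object","properties":{"rows":{"type":"array"}},"required":["rows"]}

```bash
mkdir -p pics; ls; cat > h.py <<'E'
import numpy as np, cv2
from scipy.spatial.transform import Rotation as R
from bench import ctrl
def rot(q): return R.from_quat([q[1],q[2],q[3],q[0]]).as_matrix()
def cam(name):
    c=ctrl.get_calibration(name); K=np.array(c["intrinsics"])
    if "mount" in c:
        s=ctrl.sense(); T=np.eye(4); T[:3,:3]=rot(s["eef_rot"]); T[:3,3]=s["position"]
        M=T@np.array(c["mount"]); return K,M[:3,:3],M[:3,3]
    return K,rot(c["orientation"]),np.array(c["position"])
def pt(C,uv,z):
    K,Rm,p=C; d=Rm@np.linalg.inv(K)@np.array([uv[0],uv[1],1.]); return p+d*(z-p[2])/d[2]
def px(C,P):
    K,Rm,p=C; q=K@(Rm.T@(np.array(P)-p)); return q[:2]/q[2]
def snap(name,fn,crop=None,s=1):
    im=ctrl.snapshot(name)[:,:,::-1]
    if crop: a,b,c,d=crop; im=im[b:d,a:c]
    cv2.imwrite("pics/"+fn,cv2.resize(im,None,fx=s,fy=s,interpolation=cv2.INTER_CUBIC))
E
python3 - <<'E'
from h import *
snap("top","top0.png",s=1.42); snap("scene","sc0.png")
print(cam("top")); print(cam("scene")); print(ctrl.sense()); print(ctrl.tip_extent, ctrl.get_calibration("wrist"))
E
```

```text
pics
(array([[459.00476896,   0.        , 280.71220972],
       [  0.        , 459.00476896, 207.63613953],
       [  0.        ,   0.        ,   1.        ]]), array([[-0.0180886 , -0.99717498,  0.07290305],
       [-0.99968511,  0.01930607,  0.01602981],
       [-0.017392  , -0.07259014, -0.9972102 ]]), array([ 5.46589455e-01, -7.37093739e-04,  1.04065429e+00]))
(array([[495.47949029,   0.        , 274.97060545],
       [  0.        , 495.47949029, 213.68820017],
       [  0.        ,   0.        ,   1.        ]]), array([[-0.07938464,  0.68964403, -0.71978412],
       [ 0.99672697,  0.0438473 , -0.06791728],
       [-0.01527816, -0.72281984, -0.69086761]]), array([1.39768487, 0.08477626, 0.81924643]))
{'time': 0.1, 'qpos': array([-1.54572243e+00,  1.04644715e-01,  9.65481674e-02,  1.56389637e+00,
       -3.48238787e-05,  1.35311285e+00]), 'joint_velocities': array([ 0.00261236, -0.00131505,  0.00358507,  0.00101987, -0.00018298,
       -0.00066854]), 'joint_torque': array([ 5.96228609e-03, -5.58214331e+01,  5.04713666e+01,  1.33703981e-02,
       -2.50267121e-04, -2.28298524e-05]), 'position': array([ 0.14422964, -0.58211586,  0.24459769]), 'eef_rot': array([-5.97198030e-04,  9.92642468e-01,  1.21080853e-01,  4.01985041e-05]), 'force': array([-0.63147736,  0.53199179, -0.06450054]), 'moment': array([ 0.0029829 ,  0.0150869 , -0.02202938]), 'finger_force': 0.0, 'width': 0.08529010056222891}
0.014 {'intrinsics': array([[328.40599766,   0.        , 284.09441608],
       [  0.        , 328.40599766, 204.72576386],
       [  0.        ,   0.        ,   1.        ]]), 'mount': array([[-8.27884885e-04, -9.60690146e-01, -2.77621610e-01,
         7.09367577e-02],
       [ 9.99999646e-01, -7.53849715e-04, -3.73416894e-04,
        -7.06113427e-04],
       [ 1.49452958e-04, -2.77621821e-01,  9.60690430e-01,
        -1.28276498e-01],
       [ 0.00000000e+00,  0.00000000e+00,  0.00000000e+00,
         1.00000000e+00]])}
```

View pics/top0.png

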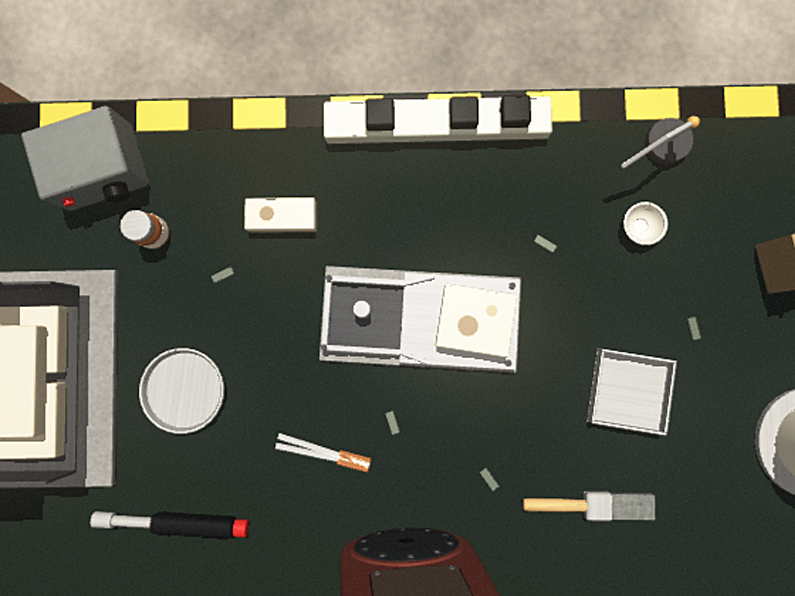

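View pics/sc0.png

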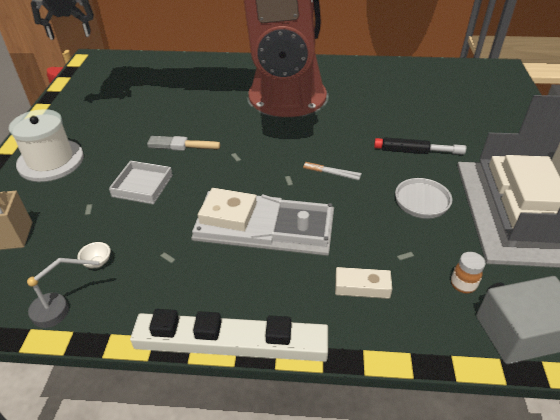

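The top view shows the pocket and weight at about (362,309), the brick at (478,321), the dish at (182,391), all in scaled pixels. The frame's x axis runs left in the image, which is world +y. I'll enlarge the frame next.

```bash
python3 - <<'E'
from h import *
snap("top","c1.png",(220,180,370,270),5)
C=cam("top")
for n,uv,z in [("dishL",(139,391),.018),("dishR",(225,391),.018),("dishT",(182,348),.018),("dishB",(182,434),.018)]:
    print(n,pt(C,np.array(uv)/1.42,z).round(4))
E
```

```text
dishL [0.4781 0.4253 0.018 ]
dishR [0.4759 0.2899 0.018 ]
dishT [0.5441 0.358  0.018 ]
dishB [0.4105 0.3571 0.018 ]
```

View pics/c1.png

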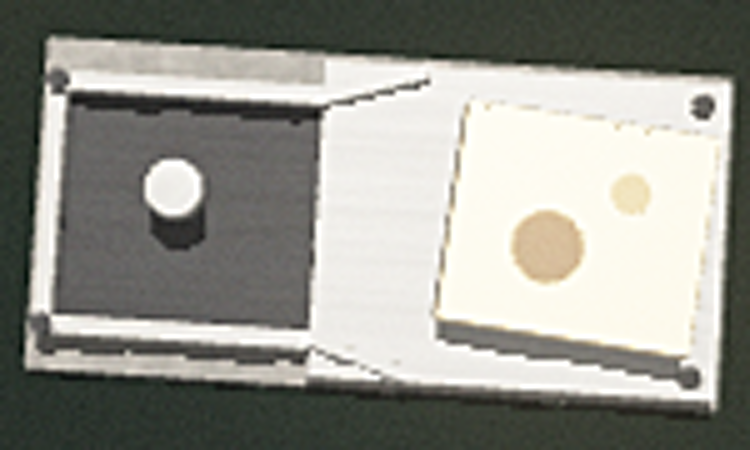

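```bash
cat >> h.py <<'E'
def crop(uv): return np.array(uv)/5+[220,180]
E
python3 - <<'E'
from h import *
C=cam("top")
f=lambda uv,z: pt(C,crop(uv),z)
bc=[f(u,.054) for u in [(467,102),(720,137),(690,355),(436,320)]]
print("brick c",np.mean(bc,0).round(4),[np.linalg.norm(bc[i]-bc[i-1]).round(4) for i in range(4)])
d=(bc[0]-bc[1])+(bc[3]-bc[2]); print("brick yaw",np.degrees(np.arctan2(d[1],d[0])))
w=f((174,187),.052); print("weight",w.round(4))
a,b=f((322,106),.024),f((308,329),.024); print("lip",((a+b)/2).round(4),np.linalg.norm(a-b))
k=[f(u,.024) for u in [(58,80),(703,107),(688,377),(41,322)]]
d=(k[0]-k[1])+(k[3]-k[2]);print("bolts",[x.round(4) for x in k],"yaw",np.degrees(np.arctan2(d[1],d[0])), np.degrees(np.arctan2(*(k[0]-k[1])[1::-1])),np.degrees(np.arctan2(*(k[3]-k[2])[1::-1])))
o=[f(u,z) for u,z in [((48,38),.005),((732,78),.024),((715,408),.012),((25,370),.005)]]
d=o[0]-o[1];d2=o[3]-o[2];print("out",[x.round(4) for x in o],np.degrees(np.arctan2(d[1],d[0])),np.degrees(np.arctan2(d2[1],d2[0])))
l=a-b;print("lipyaw",np.degrees(np.arctan2(l[1],l[0]))+90)
print([np.linalg.norm(x) for x in (a,b)])
E
```

```text
brick c [ 0.5778 -0.102   0.054 ] [np.float64(0.0947), np.float64(0.1096), np.float64(0.0943), np.float64(0.1093)]
brick yaw 81.04674995457502
weight [0.5988 0.0715 0.052 ]
lip [0.5858 0.0112 0.024 ] 0.09901083911046714
bolts [array([0.649 , 0.1246, 0.024 ]), array([ 0.6313, -0.1617,  0.024 ]), array([ 0.5124, -0.1515,  0.024 ]), array([0.5416, 0.1333, 0.024 ])] yaw 85.30332471843897 86.46342659315465 84.14064961740209
out [array([0.6702, 0.1313, 0.005 ]), array([ 0.644 , -0.1749,  0.024 ]), array([ 0.4981, -0.1648,  0.012 ]), array([0.5201, 0.1432, 0.005 ])] 85.10370869915187 85.90838097795869
lipyaw 85.35048625005601
[np.float64(0.6355922555446872), np.float64(0.5371647212686718)]
```

Request:
drive_tool --rows '[[[0,0,0],[0,0,-0.2],0.2],[[0,0,0],[0,0,-0.2],0.2],[[0,0,0],[0,0,-0.2],0.2],[[0,0,0],[0,0,-0.2],0.2],[[0,0,0],[0,0,-0.2],0.2],[[0,0,0],[0,0,-0.2],0.2],[[0,0,0],[0,0,-0.2],0.2],[[0,0,0],[0,0,-0.19],0.2],[[0.32,0.19,0],[0,0,0],0.2],[[0.32,0.19,0],[0,0,0],0.2],[[0.32,0.19,0],[0,0,0],0.2],[[0.32,0.19,0],[0,0,0],0.2],[[0.32,0.19,0],[0,0,0],0.2],[[0.32,0.19,0],[0,0,0],0.2],[[0.32,0.19,0],[0,0,0],0.2],[[0.32,0.19,0],[0,0,0],0.2],[[0.32,0.19,0],[0,0,0],0.2],[[0.32,0.19,0],[0,0,0],0.2],[[0.32,0.19,0],[0,0,0],0.2],[[0,0,0],[0,0,0],0.2]]'

```text
time: 2.65
position: [0.4996, -0.0778, 0.2448]
eef_rot: [-0.0, 0.733, 0.68, 0.0]
force: [-0.1, -0.4, 0.1]
width: 0.0513
finger_force: 0.0
```

```bash
cat >> h.py <<'E'
def go(target,yaw=None):
    s=ctrl.sense(); Rm=rot(s["eef_rot"]); y=np.degrees(np.arctan2(Rm[1,0],Rm[0,0]))
    print("t",round(s["time"],2),"pos",s["position"].round(4),"yaw",y.round(2),"tilt",np.degrees(np.arccos(-Rm[2,2])).round(2),"F",s["force"].round(1),"w",round(s["width"],4),round(s["finger_force"],1))
    print("shift units",(Rm.T@(np.array(target)-s["position"])/.15).round(3), "turn", None if yaw is None else -(yaw-y)/45)
E
python3 - <<'E'
from h import *
C=cam("wrist"); snap("wrist","w1.png")
go([.5988,.0715,.034],85.4)
np.set_printoptions(suppress=True)
print(px(C,[.5988,.0715,.052]),px(C,[.5858,.0112,.024]),ctrl.sense()["qpos"].round(2))
E
```

```text
t 2.7 pos [ 0.4989 -0.0794  0.2449] yaw 85.66 tilt 0.05 F [-0.5  0.1  1.3] w 0.051 0.0
shift units [1.053 0.589 1.405] turn 0.005697554105483013
[385.13115511   8.0826788 ] [363.23141112  85.17704142] [-0.42 -0.18 -0.19  1.57 -0.    1.23]
```

View pics/w1.png

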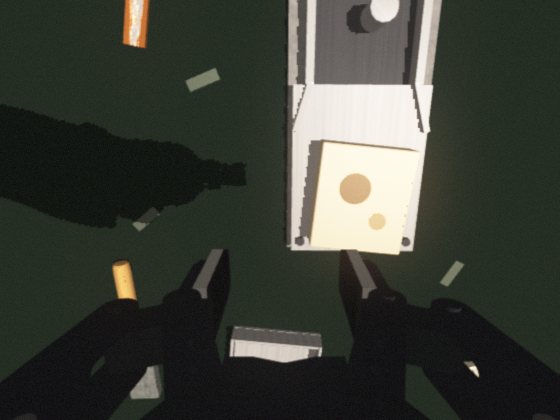

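The wrist view puts the weight's top at about (385,8) and the lip's middle at about (363,85). Both match the predictions, so I'll go for the grasp.

Request:
drive_tool --rows '[[[0.263,0.147,0.15],[0,0,0],0.2],[[0.263,0.147,0.15],[0,0,0],0.2],[[0.263,0.147,0.15],[0,0,0],0.2],[[0.264,0.148,0.15],[0,0,0],0.2],[[0,0,0.2],[0,0,0],0.2],[[0,0,0],[0,0,0],0.2],[[0,0,0],[0,0,0],0.2]]'

```text
time: 3.58
position: [0.5993, 0.0683, 0.1265]
eef_rot: [0.0, 0.735, 0.678, 0.0]
force: [-0.0, 0.1, 1.1]
width: 0.0514
finger_force: 0.0
```

```bash
python3 - <<'E'
from h import *
go([.5988,.0715,.034],85.4)
C=cam("wrist"); snap("wrist","w2.png")
print(px(C,[.5988,.0715,.052]))
E
```

```text
t 3.58 pos [0.5993 0.0683 0.1265] yaw 85.37 tilt 0.06 F [-0.   0.1  1.1] w 0.0514 0.0
shift units [ 0.021 -0.006  0.617] turn -0.0006320247703971265
[282.5912386  218.84230505]
```

View pics/w2.png

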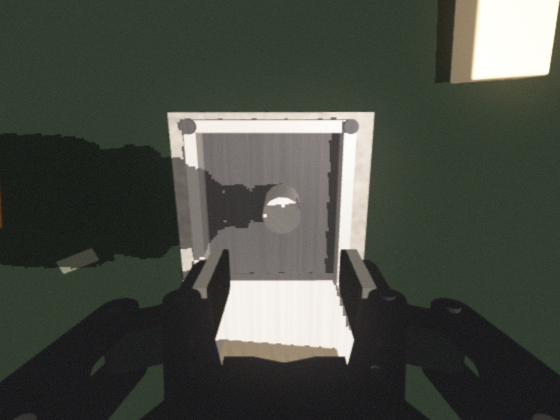

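The weight's top is at about (282,217), within 2 px of the prediction. Next I descend and grip.

Request:
drive_tool --rows '[[[0.021,0,0.15],[0,0,0],0.2],[[0,0,0.15],[0,0,0],0.2],[[0,0,0.15],[0,0,0],0.2],[[0,0,0.1],[0,0,0],0.2],[[0,0,0.067],[0,0,0],0.2],[[0,0,0],[0,0,0],0.2],[[0,0,0],[0,0,0],-1],[[0,0,0],[0,0,0],-1],[[0,0,0],[0,0,0],-1],[[0,0,0],[0,0,0],-1],[[0,0,0],[0,0,0],-1],[[0,0,0],[0,0,0],-1]]'

```text
time: 5.12
position: [0.6001, 0.0726, 0.0339]
eef_rot: [0.001, 0.735, 0.679, 0.001]
force: [-0.7, 0.7, 6.3]
width: 0.0243
finger_force: 58.9
```

```bash
python3 - <<'E'
from h import *
go([.477,.3575,.12],85.4)
E
```

```text
t 5.12 pos [0.6001 0.0726 0.0339] yaw 85.47 tilt 0.1 F [-0.7  0.7  6.3] w 0.0243 58.9
shift units [ 1.828 -0.967 -0.576] turn 0.0014689112250168693
```

Request:
drive_tool --rows '[[[0,0,-0.1],[0,0,0],-1],[[0,0,-0.2],[0,0,0],-1],[[0,0,-0.27],[0,0,0],-1],[[0.15,-0.08,0],[0,0,0],-1],[[0.25,-0.13,0],[0,0,0],-1],[[0.25,-0.13,0],[0,0,0],-1],[[0.25,-0.13,0],[0,0,0],-1],[[0.25,-0.13,0],[0,0,0],-1],[[0.25,-0.13,0],[0,0,0],-1],[[0.25,-0.14,0],[0,0,0],-1],[[0.18,-0.1,0],[0,0,0],-1],[[0,0,0],[0,0,0],-1],[[0,0,0],[0,0,0],-1]]'

```text
time: 6.75
position: [0.4763, 0.3575, 0.1186]
eef_rot: [0.0, 0.735, 0.679, -0.0]
force: [1.0, -0.7, -1.5]
width: 0.0243
finger_force: 59.1
```

```bash
python3 - <<'E'
from h import *
go([.477,.3575,.029],85.4)
snap("wrist","w3.png")
C=cam("wrist"); print(px(C,[.477,.3575,.005]))
E
```

```text
t 6.75 pos [0.4763 0.3575 0.1186] yaw 85.47 tilt 0.02 F [ 1.  -0.7 -1.5] w 0.0243 59.1
shift units [0.001 0.005 0.597] turn 0.0014848410648902978
[284.53860797 206.1056441 ]
```

View pics/w3.png

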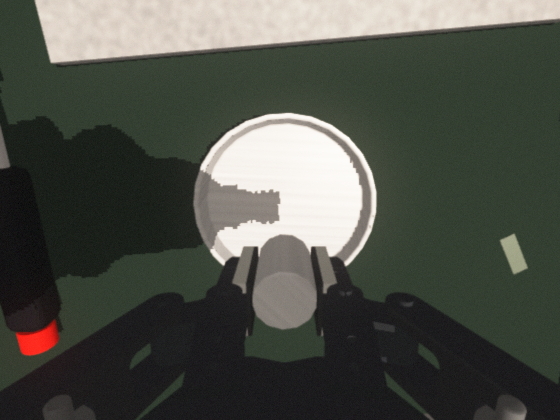

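The weight is held upright and the dish is centred below it, its inner floor around (285,206). Now I lower it.

Request:
drive_tool --rows '[[[0,0,0.15],[0,0,0],-1],[[0,0,0.15],[0,0,0],-1],[[0,0,0.15],[0,0,0],-1],[[0,0,0.1],[0,0,0],-1],[[0,0,0.04],[0,0,0],-1],[[0,0,0.01],[0,0,0],-1],[[0,0,0],[0,0,0],-1],[[0,0,0],[0,0,0],-1]]'

```text
time: 7.8
position: [0.4765, 0.3581, 0.0289]
eef_rot: [0.0, 0.735, 0.679, 0.001]
force: [0.1, -0.2, -2.0]
width: 0.0244
finger_force: 59.2
```

Request:
drive_tool --rows '[[[0,0,0.01],[0,0,0],-1],[[0,0,0],[0,0,0],-1],[[0,0,0],[0,0,0],-1]]'

```text
time: 8.18
position: [0.4762, 0.358, 0.0269]
eef_rot: [0.0, 0.735, 0.679, 0.0]
force: [1.0, 0.9, -1.2]
width: 0.0246
finger_force: 59.3
```

Request:
drive_tool --rows '[[[0,0,0.01],[0,0,0],-1],[[0,0,0],[0,0,0],-1],[[0,0,0],[0,0,0],-1]]'

```text
time: 8.55
position: [0.4763, 0.358, 0.0268]
eef_rot: [0.0, 0.734, 0.679, 0.0]
force: [-5.6, -3.1, 12.8]
width: 0.0247
finger_force: 60.6
```

Request:
drive_tool --rows '[[[0,0,0],[0,0,0],0.0],[[0,0,0],[0,0,0],0.0],[[0,0,0],[0,0,0],0.0],[[0,0,0],[0,0,0],0.0],[[0,0,0],[0,0,0],0.0],[[0,0,-0.1],[0,0,0],0.0],[[0,0,-0.2],[0,0,0],0.0],[[0,0,-0.4],[0,0,0],0.0],[[0,0,-0.3],[0,0,0],0.0],[[0,0,0],[0,0,0],-1]]'

```text
time: 9.8
position: [0.4783, 0.3589, 0.1811]
eef_rot: [0.001, 0.735, 0.679, 0.004]
force: [0.3, -0.4, -0.1]
width: 0.0258
finger_force: 0.0
```

```bash
python3 - <<'E'
from h import *
go([.5778,-.102,.15],85.4)
snap("scene","s2.png",(380,150,480,230),3)
E
```

```text
t 9.8 pos [0.4783 0.3589 0.1811] yaw 85.47 tilt 0.48 F [ 0.3 -0.4 -0.1] w 0.0258 0.0
shift units [-3.012  0.902  0.202] turn 0.0015245648316794004
```

View pics/s2.png

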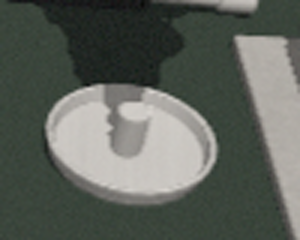

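The weight stands upright near the middle of the dish. I'll bring the half-open fingers round behind the brick to push its rear face at two points and square it.

Request:
drive_tool --rows '[[[-0.2,0.05,0],[0,0,0],0.2],[[-0.33,0.084,0],[0,0,0],0.2],[[-0.33,0.084,0],[0,0,0],0.2],[[-0.33,0.084,0],[0,0,0],0.2],[[-0.33,0.084,0],[0,0,0],0.2],[[-0.33,0.084,0],[0,0,0],0.2],[[-0.33,0.084,0],[0,0,0],0.2],[[-0.33,0.084,0],[0,0,0],0.2],[[-0.33,0.084,0],[0,0,0],0.2],[[-0.33,0.084,0],[0,0,0],0.2],[[-0.3,0.08,0],[0,0,0],0.2],[[-0.084,0.01,0],[0,0,0],0.2],[[0,0,0],[0,0,0],0.2],[[0,0,0.3],[0,0,0],0.2],[[0,0,0.3],[0,0,0],0.2],[[0,0,0],[0,0,0],0.2],[[0,0,0],[0,0,0],0.2]]'

```text
time: 11.98
position: [0.5685, -0.1836, 0.0871]
eef_rot: [0.001, 0.734, 0.679, 0.0]
force: [-0.5, -0.6, -0.2]
width: 0.0512
finger_force: 0.0
```

```bash
python3 - <<'E'
from h import *
go([.5702,-.1832,.041],85.4)
C=cam("wrist"); snap("wrist","w4.png")
X=np.array([np.cos(np.radians(85.4)),np.sin(np.radians(85.4))]);Y=np.array([-X[1],X[0]])
for s in (50,-50):
  print(s,px(C,[*(np.array([.5858,.0112])+Y*s/1000),.024]))
E
```

```text
t 11.97 pos [ 0.5685 -0.1836  0.0871] yaw 85.52 tilt 0.09 F [-0.5 -0.6 -0.2] w 0.0512 0.0
shift units [0.004 0.011 0.307] turn 0.002676144397667536
50 [ 177.68224736 -175.22853416]
-50 [ 397.7732691  -174.53683398]
```

View pics/w4.png

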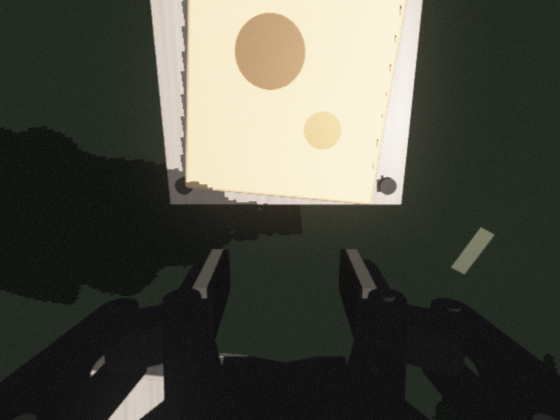

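The ledge end is horizontal at row 204, so the tool is square to the frame and centred within about 1 mm. The brick's rear corners are at (187,187) and (371,203), which means a yaw of about -4.5°. I'll lower the fingers and start pushing.

Request:
drive_tool --rows '[[[0,0,0.15],[0,0,0],0.2],[[0,0,0.1],[0,0,0],0.2],[[0,0,0.05],[0,0,0],0.2],[[0,0,0],[0,0,0],0.2],[[0.03,0,0],[0,0,0],0.2],[[0.03,0,0],[0,0,0],0.2],[[0.03,0,0],[0,0,0],0.2],[[0.03,0,0],[0,0,0],0.2],[[0.03,0,0],[0,0,0],0.2],[[0.03,0,0],[0,0,0],0.2],[[0.03,0,0],[0,0,0],0.2],[[0.03,0,0],[0,0,0],0.2],[[0,0,0],[0,0,0],0.2],[[0,0,0],[0,0,0],0.2]]'

```text
time: 13.78
position: [0.5706, -0.1482, 0.0401]
eef_rot: [-0.0, 0.735, 0.679, -0.0]
force: [-0.1, -0.7, 0.4]
width: 0.0514
finger_force: 0.0
```

```bash
python3 - <<'E'
from h import *
go([.5858,.0112,.041],85.4)
im=ctrl.snapshot("wrist"); t=ctrl.snapshot("top")[180:270,220:370]
a=cv2.resize(im[0:260,100:460],None,fx=1.2,fy=1.2); b=cv2.resize(t,(432,259),interpolation=cv2.INTER_CUBIC)
cv2.imwrite("pics/w5.png",np.vstack([a,b])[:,:,::-1])
E
```

```text
t 13.78 pos [ 0.5706 -0.1482  0.0401] yaw 85.46 tilt 0.02 F [-0.1 -0.7  0.4] w 0.0514 0.0
shift units [ 1.068  0.017 -0.006] turn 0.001397120333431998
```

View pics/w5.png

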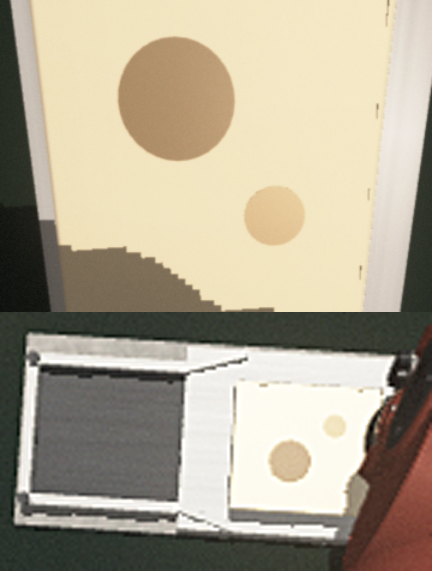

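```bash
python3 - <<'E'
from h import *
C=cam("top"); X=np.array([np.cos(np.radians(85.4)),np.sin(np.radians(85.4))]);Y=np.array([-X[1],X[0]]);L=np.array([.5858,.0112])
for n,u,z in [("fr -y?",(235,380),.054),("fr",(230,510),.054),("back side",(392,388),.054),("lip",(185,375),.024),("lip",(180,502),.024)]:
    p=pt(C,(u[0]/2.88+220,(u[1]-312)/2.88+180),z)[:2]-L; print(n,(p@X*1e3).round(1),(p@Y*1e3).round(1))
E
```

```text
fr -y? -37.8 -43.9
fr -39.8 53.1
back side -155.1 -45.1
lip 0.2 -47.9
lip -2.0 49.8
```

Request:
drive_tool --rows '[[[0.03,0.002,0],[0,0,0],0.2],[[0.03,0.002,0],[0,0,0],0.2],[[0.03,0.003,0],[0,0,0],0.2],[[0.03,0.003,0],[0,0,0],0.2],[[0.03,0.003,0],[0,0,0],0.2],[[0.03,0.003,0],[0,0,0],0.2],[[0.03,0.003,0],[0,0,0],0.2],[[0.03,0.003,0],[0,0,0],0.2],[[0,0,0],[0,0,0],0.2]]'

```text
time: 15.0
position: [0.5769, -0.1123, 0.0403]
eef_rot: [-0.0, 0.734, 0.679, 0.0]
force: [-0.8, -0.1, 0.2]
width: 0.0515
finger_force: 0.0
```

```bash
python3 - <<'E'
from h import *
go([.5858,.0112,.041],85.4)
t=ctrl.snapshot("top")
C=cam("top"); X=np.array([np.cos(np.radians(85.4)),np.sin(np.radians(85.4))]);Y=np.array([-X[1],X[0]]);L=np.array([.5858,.0112])
# rectified top-face view at z=.054, 1px=0.5mm; brightness profile of cream color along Y at several X
def prof(xs,ys,z):
    P=[[px(C,[*(L+X*x/1e3+Y*y/1e3),z]) for x in xs] for y in ys]
    m=np.array(P,np.float32); return cv2.remap(t,m[...,0],m[...,1],cv2.INTER_LINEAR)
ys=np.arange(-70,71,1); 
for x in (-5,-15,-30,-45):
    r=prof([x],ys,.054)[:,0].astype(int); c=r[:,0]-r[:,2]; w=ys[c>12]; print(x,w.min() if len(w) else None,w.max() if len(w) else None)
xs=np.arange(-60,40,1)
for y in (-35,0,35):
    r=prof(xs,[y],.054)[0].astype(int); c=r[:,0]-r[:,2]; w=xs[c>12]; print("y",y,w.max() if len(w) else None)
E
```

```text
t 15.0 pos [ 0.5769 -0.1123  0.0403] yaw 85.49 tilt 0.01 F [-0.8 -0.1  0.2] w 0.0515 0.0
shift units [ 0.825 -0.006 -0.005] turn 0.0019828682494865764
-5 -69 49
-15 -70 70
-30 -70 49
-45 -70 70
y -35 -1
y 0 -1
y 35 -1
```

Request:
drive_tool --rows '[[[0.03,0,0],[0,0,0],0.2],[[0.03,0,0],[0,0,0],0.2],[[0.03,0,0],[0,0,0],0.2],[[0.03,0,0],[0,0,0],0.2],[[0.03,0,0],[0,0,0],0.2],[[0.03,0,0],[0,0,0],0.2],[[0.03,0,0],[0,0,0],0.2],[[0.03,0,0],[0,0,0],0.2],[[0.03,0,0],[0,0,0],0.2],[[0.03,0,0],[0,0,0],0.2],[[0.03,0,0],[0,0,0],0.2],[[0,0,0],[0,0,0],0.2]]'

```text
time: 16.55
position: [0.5807, -0.0628, 0.0401]
eef_rot: [-0.0, 0.734, 0.679, 0.0]
force: [0.8, 0.4, 0.5]
width: 0.0514
finger_force: 0.0
```

```bash
python3 - <<'E'
from h import *
go([.5858,.0112,.041],85.4)
E
```

```text
t 16.55 pos [ 0.5807 -0.0628  0.0401] yaw 85.49 tilt 0.02 F [0.8 0.4 0.5] w 0.0514 0.0
shift units [ 0.495 -0.005 -0.006] turn 0.0020152372892533145
```

Request:
drive_tool --rows '[[[0.03,0,0],[0,0,0],0.2],[[0.03,0,0],[0,0,0],0.2],[[0.03,0,0],[0,0,0],0.2],[[0.03,0,0],[0,0,0],0.2],[[0.03,0,0],[0,0,0],0.2],[[0.03,0,0],[0,0,0],0.2],[[0.03,0,0],[0,0,0],0.2],[[0.03,0,0],[0,0,0],0.2],[[0.03,0,0],[0,0,0],0.2],[[0.03,0,0],[0,0,0],0.2],[[0.03,0,0],[0,0,0],0.2],[[0.03,0,0],[0,0,0],0.2],[[0,0,0],[0,0,0],0.2]]'

```text
time: 18.18
position: [0.585, -0.0091, 0.0402]
eef_rot: [-0.0, 0.734, 0.679, 0.0]
force: [0.2, 0.1, 0.3]
width: 0.0511
finger_force: 0.0
```

```bash
python3 - <<'E'
from h import *
go([.5858,.0112,.041],85.4)
E
```

```text
t 18.18 pos [ 0.585  -0.0091  0.0402] yaw 85.49 tilt 0.01 F [0.2 0.1 0.3] w 0.0511 0.0
shift units [ 0.135 -0.006 -0.005] turn 0.0020058398212613486
```

Request:
drive_tool --rows '[[[0.02,0,0],[0,0,0],0.2],[[0.02,0,0],[0,0,0],0.2],[[0.01,0,0],[0,0,0],0.2],[[0.007,0,0],[0,0,0],0.2],[[0,0,0],[0,0,0],0.2]]'

```text
time: 18.8
position: [0.5857, -0.0009, 0.0402]
eef_rot: [-0.0, 0.735, 0.679, 0.0]
force: [0.5, 0.2, -0.4]
width: 0.0509
finger_force: 0.0
```

Request:
drive_tool --rows '[[[0.007,0,0],[0,0,0],0.2],[[0,0,0],[0,0,0],0.2]]'

```text
time: 19.05
position: [0.5858, 0.0001, 0.0402]
eef_rot: [-0.0, 0.735, 0.679, -0.0]
force: [-0.3, 0.8, 0.2]
width: 0.0512
finger_force: 0.2
```

Request:
drive_tool --rows '[[[0.007,0,0],[0,0,0],0.2],[[0,0,0],[0,0,0],0.2],[[0,0,0],[0,0,0],0.2]]'

```text
time: 19.42
position: [0.5859, 0.0012, 0.0402]
eef_rot: [-0.0, 0.735, 0.679, 0.0]
force: [0.3, -0.0, 0.3]
width: 0.0515
finger_force: 0.0
```

```bash
python3 - <<'E'
from h import *
go([.5858,.0112,.041],85.4)
im=ctrl.snapshot("scene")[180:260,180:350]; w=ctrl.snapshot("wrist")
cv2.imwrite("pics/s6.png",np.vstack([cv2.resize(im,(560,264),interpolation=cv2.INTER_CUBIC),w[0:330]])[:,:,::-1])
E
```

```text
t 19.43 pos [0.5859 0.0012 0.0402] yaw 85.47 tilt 0.01 F [ 0.3 -0.   0.3] w 0.0515 0.0
shift units [ 0.067 -0.006 -0.005] turn 0.0014821875945434234
```

View pics/s6.png

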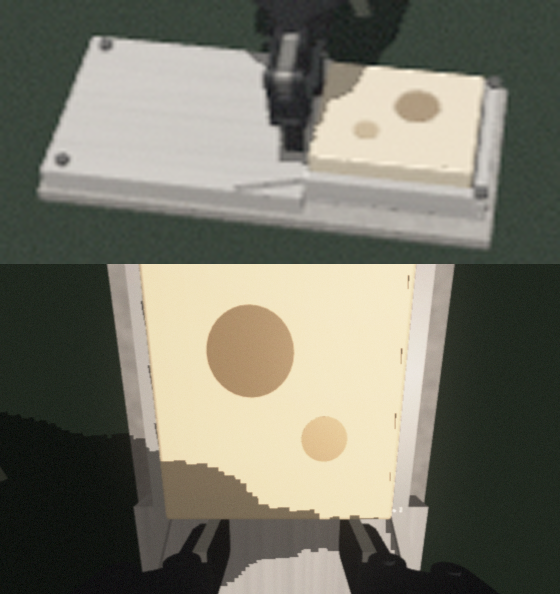

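The brick lies in the pocket with its rear face just past the lip, and its top stands evenly above the wall. I'll press the corners with closed fingertips, using the contact height as a check that it is level.

Request:
drive_tool --rows '[[[-0.04,0,0],[0,0,0],0.2],[[-0.05,0,0],[0,0,0],0.2],[[0,0,-0.2],[0,0,0],0.2],[[0,0,-0.13],[0,0,0],-1],[[0,0,0],[0,0,0],-1],[[0,0,0],[0,0,0],-1],[[0,0,0],[0,0,0],-1],[[0.13,0.12,0],[0,0,0],-1],[[0.13,0.12,0],[0,0,0],-1],[[0,0,0.1],[0,0,0],-1],[[0,0,0.08],[0,0,0],-1],[[0,0,0],[0,0,0],-1]]'

```text
time: 21.02
position: [0.6219, 0.0234, 0.0605]
eef_rot: [-0.001, 0.735, 0.678, -0.001]
force: [0.4, -0.0, -0.1]
width: 0.0003
finger_force: 0.0
```

Request:
drive_tool --rows '[[[0,0,0.02],[0,0,0],-1],[[0,0,0.013],[0,0,0],-1],[[0,0,0],[0,0,0],-1],[[0,0,0],[0,0,0],-1]]'

```text
time: 21.52
position: [0.6239, 0.0236, 0.0581]
eef_rot: [0.0, 0.735, 0.679, 0.0]
force: [-0.5, -0.7, -0.4]
width: -0.0002
finger_force: 0.0
```

Request:
drive_tool --rows '[[[0,0,0.013],[0,0,0],-1],[[0,0,0.005],[0,0,0],-1],[[0,0,0],[0,0,0],-1],[[0,0,0],[0,0,0],-1]]'

```text
time: 22.02
position: [0.6242, 0.0236, 0.0561]
eef_rot: [0.0, 0.735, 0.679, 0.0]
force: [-2.0, 1.0, 6.6]
width: 0.0004
finger_force: 3.6
```

Request:
drive_tool --rows '[[[0,0,0.007],[0,0,0],-1],[[0,0,0],[0,0,0],-1],[[0,0,0],[0,0,0],-1]]'

```text
time: 22.4
position: [0.6244, 0.0236, 0.0561]
eef_rot: [0.001, 0.734, 0.679, 0.0]
force: [-6.8, -0.2, 14.6]
width: 0.0
finger_force: 7.2
```

Request:
drive_tool --rows '[[[0,0,-0.1],[0,0,0],-1],[[0,-0.16,0],[0,0,0],-1],[[0,-0.16,0],[0,0,0],-1],[[0,-0.16,0],[0,0,0],-1],[[0,0,0.06],[0,0,0],-1],[[0,0,0.03],[0,0,0],-1],[[0,0,0.01],[0,0,0],-1],[[0,0,0],[0,0,0],-1],[[0,0,0],[0,0,0],-1]]'

```text
time: 23.52
position: [0.5533, 0.029, 0.056]
eef_rot: [0.001, 0.735, 0.679, 0.0]
force: [-7.9, 0.6, 18.5]
width: -0.0
finger_force: 9.2
```

Request:
drive_tool --rows '[[[0,0,-0.1],[0,0,0],-1],[[0.17,0,0],[0,0,0],-1],[[0.17,0,0],[0,0,0],-1],[[0.16,0,0],[0,0,0],-1],[[0,0,0.06],[0,0,0],-1],[[0,0,0.03],[0,0,0],-1],[[0,0,0.01],[0,0,0],-1],[[0,0,0],[0,0,0],-1],[[0,0,0],[0,0,0],-1]]'

```text
time: 24.65
position: [0.5587, 0.1038, 0.056]
eef_rot: [0.0, 0.735, 0.678, 0.001]
force: [-6.0, 3.9, 17.2]
width: -0.0002
finger_force: 9.0
```

Request:
drive_tool --rows '[[[0,0,-0.1],[0,0,0],-1],[[0,0.16,0],[0,0,0],-1],[[0,0.16,0],[0,0,0],-1],[[0,0.16,0],[0,0,0],-1],[[0,0,0.06],[0,0,0],-1],[[0,0,0.03],[0,0,0],-1],[[0,0,0.01],[0,0,0],-1],[[0,0,0],[0,0,0],-1],[[0,0,0],[0,0,0],-1]]'

```text
time: 25.78
position: [0.6293, 0.0979, 0.056]
eef_rot: [0.001, 0.735, 0.678, -0.0]
force: [-5.2, -2.1, 15.5]
width: 0.0001
finger_force: 8.0
```

All four corners make contact at a tip height of 42 mm, so the brick is flat on the floor. I'll lift clear and hand in.

Request:
drive_tool --rows '[[[0,0,-0.2],[0,0,0],-1],[[0,0,-0.35],[0,0,0],-1],[[0,0,-0.35],[0,0,0],-1],[[0,0,0],[0,0,0],-1],[[0,0,0],[0,0,0],-1]]'

```text
time: 26.4
position: [0.6289, 0.0984, 0.1882]
eef_rot: [-0.0, 0.735, 0.679, -0.0]
force: [0.2, 0.4, 0.0]
width: -0.0003
finger_force: 0.0
```

```bash
python3 - <<'E'
from h import *
go([.6,.1,.2])
print(ctrl.sign_off())
E
```

```text
t 26.4 pos [0.6289 0.0984 0.1882] yaw 85.46 tilt 0.06 F [0.2 0.4 0. ] w -0.0003 0.0
shift units [-0.005 -0.193 -0.078] turn None
the job is handed in; nothing more can be done
None
```

I handed the job in at 26.4 s: the weight stands upright in the dish, and the firebrick was slid into the pocket and lies flat, with all four corners touching at 42 mm; the verdict was not shown.

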